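Refit the shuttle dispenser's flap with its hinge pin

TASK

The shuttle dispenser has lost its flap. Take the flap from the angled rest and stand it upright on its plain edge, knuckles up, in the groove between the dispenser's two cheeks, and let go of it; then thread the hinge pin through one cheek, both knuckles and the other cheek until its handle is home against the cheek, and let go. Either side will do for the pin; leave the other things where they are.

Things in the scene. Friction and masses are not known exactly. Their poses are not given: they have to be found in the camera images.
- dispenser: Shuttle dispenser, fixed. Origin on the table under the middle of its groove; y along the groove, x back along the clear trough (112 wide, 67 high, to x = 205). Groove floor z = 12 mm, 16 wide (x -8 to 8), ribs to z = 22. At each groove end an aluminium cheek plate: |y| = 53 to 62, 34 wide in x, top z = 130, with a 12 mm hole through it along y at x = 0, z = 113.
- hole_right (a point): centre of the cheek hole at y = -62 mm (outer face of that cheek), axes as the dispenser's
- hole_left (a point): centre of the cheek hole at y = +62 mm (outer face of that cheek), axes as the dispenser's
- groove (a point): middle of the groove's floor, where the middle of the flap's bottom edge belongs; axes as the dispenser's
- rest: Steel angled rest, fixed; origin on the table below the middle of the flap's bottom edge, which sits 32 mm up. Two slanted arms (|y| = 38 to 48 mm, 8 thick, reaching 84 mm up the flap) carry the flap 0.5 rad (29 deg) from vertical, its top leaning to the rest's +x, away from the robot. Between the arms the flap's underside is free.
- flap: Loose white plate 12 mm thick (x), 96 wide (y), 90 tall (z); origin at the middle of its bottom edge, z to its top edge; starts leaning on the rest. On each end of the top edge a knuckle 24 x 24 mm (|y| = 33 to 48, z = 90 to 114), bored 13 mm along y at x = 0, z = 102. 66 mm of top edge between them is free to grip. Same turned half round. About 0.14 kg.
- flap_bore_a (a point): centre of the outer mouth of the knuckle hole at the flap's +y end (flap x 0, y 48, z 102 mm)
- flap_bore_b (a point): the same at the flap's -y end (y = -48)
- pin: Loose steel hinge pin lying on the table. Square handle 18 x 18 mm, 36 long; origin at the centre of the handle's underside, x towards the tip. From the handle's front face (x = 18) a round rod 8 mm thick runs 138 mm along x at z = 9, its last 8 mm tapering to 3 mm. About 0.1 kg, balanced inside the handle.
- pin_tip (a point): end of the rod's tapered tip (x = 156 mm from the pin's origin), axes as the pin's
- pin_shoulder (a point): middle of the handle's front face, where the rod starts (x = 18 mm); it stops against a cheek
- mug: bystander: green ceramic mug, 80 mm across, 85 high; origin under its centre
- cone: bystander: small yellow cone marker, 84 mm across, 55 high; origin under its centre
- tin: bystander: stainless steel lidded tin, 74 x 114 mm, 62 high; origin under its centre
- shuttle: bystander: shuttlecock standing on its skirt, 64 mm across, 76 high; origin under its centre
- soapbox: bystander: grey soap box, 60 x 85 mm, 30 high; origin under its centre
- detergent: bystander: white detergent bottle, 72 mm across, 200 high; origin under its centre
Mind the look-alikes: they are no part of the job. There is more than one size of the pin; the one meant has the size given above. Of the things that look like the flap, the larger one is meant.

How it is judged:
By the outcome, as a careful person would: the job done as asked, in the order asked, and still so for the second after the job is handed in, with the robot touching nothing.
It also fails if it takes over 72 s, if anything falls off the work surface, if the arm or the gripper's body presses on something with over 40 N, if the wrist force passes 120 N, or if a joint passes its speed limit or range.

ROBOT

A 6-joint arm with a two-finger parallel gripper is mounted at the origin on the work surface. World frame = base frame: x ahead of the robot, y to its left, z up, the work surface at z = 0. Lengths are in m, angles in rad, forces in N, time in s.
With the tool pointing down it reaches from about 0.25 to 0.725 m from the base axis. Payload 9.7 kg.
Tool frame: the origin (TCP) lies midway between the tips of the shut fingers; the grasp point (between the pads) lies 19 mm behind it (r.grip_point_offset is the distance from the TCP to the grasp point, in m); x points along the fingers, z is the direction in which the jaws open and shut, and the axes are right-handed (so a half turn about x gives the same grasp; the last joint's range is limited). The gripper opens to 85 mm and grips with 20 to 120 N. Pads are 22 mm wide; open, the fingers measure 114 mm over their backs; the gripper's body (76 mm by 85 mm) begins 54 mm behind the grasp point. The pads swing forward as they close: fully open they stand 13 mm farther back than shut.
Start: joints at [1.349, 0.087, 0.176, 1.66, 0, 1.571], TCP at [0.121, 0.537, 0.231] pointing down, gripper open.
Joint ranges: [-3.13, 3.13], [-0.85, 1.81], [-1.15, 1.24], [-2.2, 2.28], [-1.44, 1.52], [-3.14, 3.14]. Speed limits (rad/s): [2.22, 2.22, 2.57, 3.14, 3.14, 3.14].

INTERFACE

Orientations are given as a unit quaternion [w, x, y, z].
In Python, from rig import sensors, cams, workorder, r gives the robot as it stands.
- The arm moves only by the tool apply_moves, never from a script. Its argument "commands" is a list of rows, each an object of numbers: "tx", "ty", "tz": the shift along the tool's x, y, z in m; "spin": the turn about the tool's x in rad. A call has 1 to 10 rows; each row shifts and turns the commanded pose from where the row before left it, along the tool's axes as they then stand; what a row does not reach is not made up. A row lasts 1/8 s, in which the tool goes at most 62.5 mm and 10.7 degrees, less where a joint would pass 70% of its speed; a pose out of reach is approached as far as the arm can. A call with a gripper value outside its range is refused whole. "fingers" is the opening, from -1 (shut) to 1 (fully open), so that 0 is half open, set as the call begins (left out, the last holds). The fingers move at their own pace and stop on an object; "grip_force" is the grip in N (left out, the last holds). Time passes only in rows, so rows that do not move let the fingers close. It gives the time, the measured TCP pose, the force and the opening at its end, in the units of the state.
- sensors.observe(): the state, without advancing time (a new reading comes with each control period).
- cams.grab_frame(name): name is "scene" or "top"; returns a dict with "color" (384x512x3 uint8, red, green, blue), "fx", "fy", "cx", "cy" (pixels), "rvec" (rotation vector, rad) and "tvec" (3), from world to camera coordinates, as OpenCV has them. Camera axes: x right, y down, z forward; pixel columns grow to the right and rows downward; lengths in m; the calibration is good to about 2 mm. A picture is of the moment at which its call begins. There is no depth.
- workorder.sign_off(): hands the job in, once; it reports no verdict.
The state is a dict: "t": time; "joint_positions": joint angles; "qd": joint speeds; "joint_efforts": joint torques, N m; "eef_pos": TCP position; "eef_rot": TCP orientation; "ft_force": force on the tool from outside, world axes, zero at the start; "torque": the same for the moment, N m; "finger_gap": opening from 0.0 (shut) to 1.0 (fully open).
Only numpy, scipy, OpenCV 4.12 (cv2) and the standard library are available. Lean on these libraries where they do the work, as an engineer would, in place of code of your own. Each camera call takes 0.05 s, during which the arm holds its last target. There are 200 camera calls.

## Working session

There is one attempt and no reset: what is moved stays moved. The work goes in short steps, Python scripts to look and compute and a tool call to move; the robot and the scene stay as the last step left them, time stands still between calls to the robot, and variables do not carry over. Pictures are saved under pics/ and viewed, on a budget of 10 in all, crops included, one or two more only if the job needs it, and the job is handed in when it is done.

Besides the shell and the picture viewer there is one more tool, called after "Emit:" as a command line: name --argument value ..., lists and objects as JSON in quotes. apply_moves: Moves the arm, as the interface text tells. Its arguments: {"type":"object","properties":{"commands":{"type":"array"},"fingers":{"type":"number"},"grip_force":{"type":"number"}},"required":["commands"]}

```bash
ls; mkdir -p pics; python3 - <<'E'
from rig import sensors,cams,workorder,r
import cv2,numpy as np
for n in("scene","top"):
    f=cams.grab_frame(n);np.savez(f"pics/{n}0.npz",**f)
    cv2.imwrite(f"pics/{n}0.png",cv2.resize(f["color"][:,:,::-1],(800,600),interpolation=cv2.INTER_CUBIC))
    R=cv2.Rodrigues(np.array(f["rvec"]))[0];print(n,f["fx"],f["fy"],f["cx"],f["cy"],-R.T@np.array(f["tvec"]).ravel(),R[2])
s=sensors.observe();print(s["eef_pos"],s["eef_rot"],s["finger_gap"],s["t"],r.grip_point_offset,[a for a in dir(r) if a[0]!='_'])
E
```

```text
pics
scene 426.1555414362399 426.1555414362399 256.5478412468533 190.20484200771605 [1.13277282 0.50684841 0.9870713 ] [-0.53166385 -0.3994718  -0.74683052]
top 458.07137191926074 458.07137191926074 242.58355181510166 190.24643367134308 [0.41642472 0.00784407 1.59466258] [ 0.06435647 -0.00746405 -0.99789906]
[0.12094246 0.53633295 0.23065515] [ 0.55193497 -0.44185895  0.55259053  0.44132999] 0.9956081615472274 0.1 0.0187 ['IKError', 'grip_point_offset']
```

View pics/scene0.png

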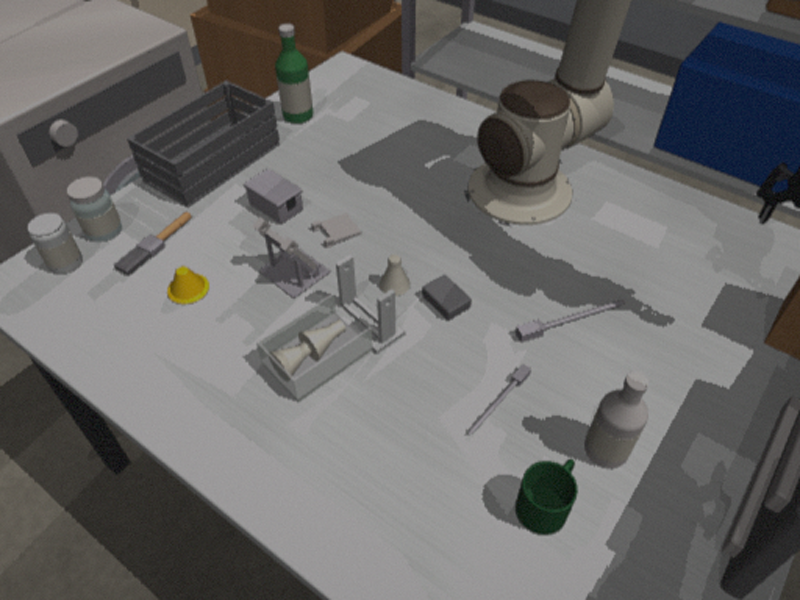

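View pics/top0.png

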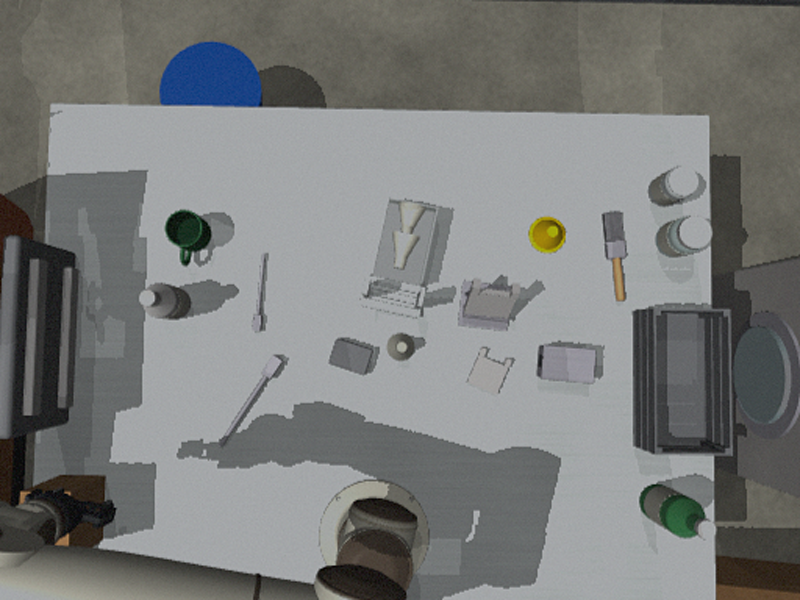

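Top view (800×600): flap-like things are the one on the rest (490,300) and a smaller one lying at (490,370). Pins are at (262,290), about 173 mm long, and (250,400), about 238 mm long. I choose the flap on the rest and the shorter pin. I'll check both in close crops.

```bash
cat > h.py <<'E'
import numpy as np,cv2
from scipy.optimize import least_squares
def load(n,k=0): return dict(np.load(f"pics/{n}{k}.npz"))
def grab(n,k):
    from rig import cams
    f=cams.grab_frame(n);np.savez(f"pics/{n}{k}.npz",**f);return f
def proj(f,P):
    K=np.array([[f["fx"],0,f["cx"]],[0,f["fy"],f["cy"]],[0,0,1.]])
    return cv2.projectPoints(np.atleast_2d(np.array(P,float)),np.array(f["rvec"],float),np.array(f["tvec"],float),K,None)[0][:,0]
def ray(f,uv,z):
    R=cv2.Rodrigues(np.array(f["rvec"],float))[0];c=-R.T@np.array(f["tvec"],float).ravel()
    d=R.T@np.array([(uv[0]-f["cx"])/f["fx"],(uv[1]-f["cy"])/f["fy"],1.])
    return c+d*(z-c[2])/d[2]
def crop(f,x0,y0,w,h,s,step=10):
    im=cv2.resize(f["color"][y0:y0+h,x0:x0+w,::-1],None,fx=s,fy=s,interpolation=cv2.INTER_CUBIC)
    im=cv2.convertScaleAbs(im,alpha=1.2)
    for u in range((x0//step+1)*step,x0+w,step):
        X=int((u-x0+.5)*s);cv2.line(im,(X,0),(X,6),(0,0,255),1);cv2.putText(im,str(u),(X-10,18),0,.38,(0,0,255),1)
    for v in range((y0//step+1)*step,y0+h,step):
        Y=int((v-y0+.5)*s);cv2.line(im,(0,Y),(6,Y),(0,0,255),1);cv2.putText(im,str(v),(8,Y+4),0,.38,(0,0,255),1)
    return im
def place(p,P): # p=(x,y,yaw)
    c,s=np.cos(p[2]),np.sin(p[2]);P=np.atleast_2d(P)
    return np.c_[p[0]+c*P[:,0]-s*P[:,1],p[1]+s*P[:,0]+c*P[:,1],P[:,2]]
def fit(obs,p0):
    "obs: list of (frame, localpoint, uv)"
    g=lambda p:np.concatenate([proj(f,place(p,P))[0]-uv for f,P,uv in obs])
    return least_squares(g,p0,loss="soft_l1")
E
python3 - <<'E'
from h import *
t=load("top");s=load("scene")
cv2.imwrite("pics/c_top.png",crop(t,225,120,114,85,7))
cv2.imwrite("pics/c_sc.png",crop(s,155,140,114,85,7))
a=crop(t,150,155,40,62,9);b=crop(s,290,225,60,60,7)
h=max(a.shape[0],b.shape[0]);pad=lambda i:cv2.copyMakeBorder(i,0,h-i.shape[0],0,0,0)
cv2.imwrite("pics/c_pin.png",np.hstack([pad(a),pad(b)]))
E
```

```text
(no output)
```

View pics/c_top.png

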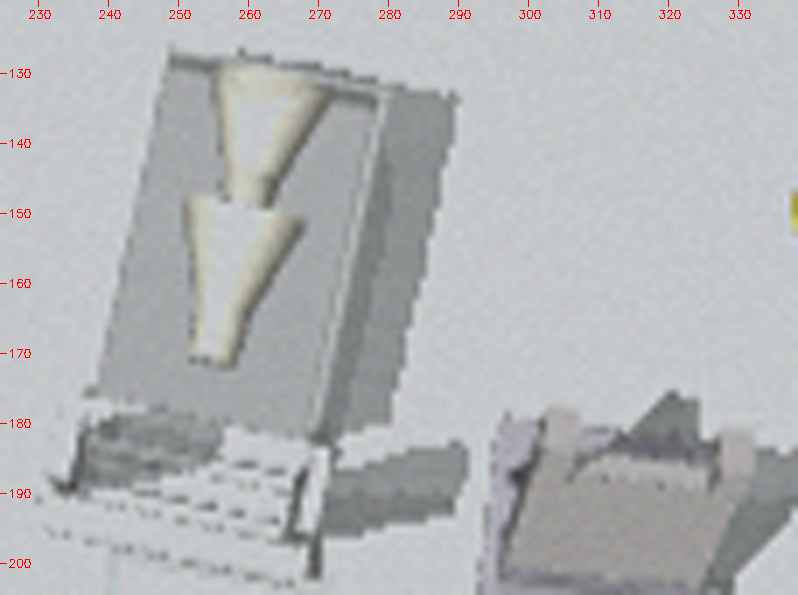

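View pics/c_sc.png

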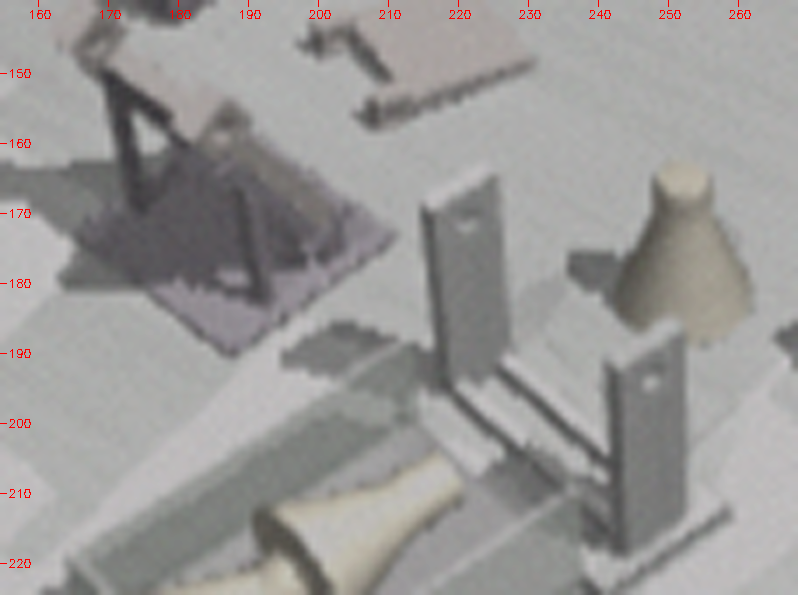

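View pics/c_pin.png

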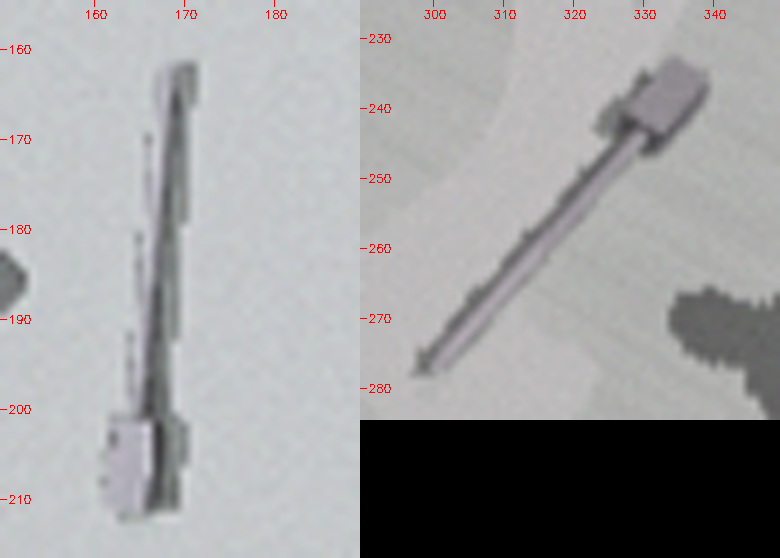

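Top crop: the dispenser's trough runs up and to the right, with the right cheek top at about (270,190). The flap on the rest has knuckles at (305,180) and (330,184). Scene crop: cheek holes at about (221,171) and (248,194). Pin crop: handle at (164,206), tip at (168,162) in top, so its length matches. The smaller flap lies at (215,150) in scene and stays where it is.

```bash
python3 - <<'E'
from h import *
t=load("top");s=load("scene")
T=lambda X,Y:np.array([X/7+225-.5,Y/7+120-.5]);S=lambda X,Y:np.array([X/7+155-.5,Y/7+140-.5])
m=lambda *a:np.array(a)/1000
D=[(s,m(17,62,130),S(617,370)),(s,m(-17,62,130),S(686,335)),(s,m(17,53,130),S(607,361)),(s,m(0,62,113),S(653,380)),
 (s,m(17,-53,130),S(432,210)),(s,m(-17,-53,130),S(498,178)),(s,m(0,-53,113),S(468,221)),
 (t,m(17,-53,130),T(313,447)),(t,m(17,-62,130),T(330,448)),(t,m(-17,-62,130),T(324,536)),(t,m(-17,-53,130),T(306,540)),
 (t,m(205,56,67),T(168,52)),(t,m(205,-56,67),T(388,95))]
def rep(n,O,p0):
    r=fit(O,p0);print(n,r.x[:2].round(4),"yaw",r.x[2].round(4));print((r.fun.reshape(-1,2)).round(1).tolist());return r.x
d=rep("disp",D,[.4,0,-.2])
rep("disp scene only",D[:7],d);rep("disp top only",D[7:],d)
c,sn=np.cos(.5),np.sin(.5)
fl=lambda x,y,z:m(x*c+z*sn,y,32-x*sn+z*c)
F=[(t,fl(-12,48,114),T(545,408)),(t,fl(-12,-48,114),T(754,437)),(t,fl(-6,48,0),T(500,580)),(t,fl(-6,-48,0),T(702,588)),
 (t,fl(-12,33,114),T(578,411)),(t,fl(-12,-33,114),T(722,434)),(s,fl(12,48,102),S(250,122)),(s,fl(6,48,0),S(330,255))]
rep("flap",F,[.4,-.2,-.2]);
P=lambda X,Y:np.array([X/9+150-.5,Y/9+155-.5]);Q=lambda X,Y:np.array([(X-360)/7+290-.5,Y/7+225-.5])
O=[(t,m(156,0,9),P(167,65)),(t,m(18,9,18),P(108,415)),(t,m(18,-9,18),P(152,417)),(t,m(-18,9,18),P(103,510)),(t,m(-18,-9,18),P(148,515)),
 (s,m(156,0,9),Q(435,362)),(s,m(18,-9,18),Q(628,95)),(s,m(18,9,18),Q(659,133)),(s,m(-18,9,18),Q(708,75)),(s,m(-18,-9,18),Q(672,57))]
rep("pin",O,[.4,.2,0]);
E
```

```text
disp [ 0.5225 -0.0333] yaw -0.1975
[[0.2, 0.3], [-0.1, -1.0], [-0.5, -0.3], [-0.0, -0.2], [-0.0, 0.4], [-0.1, -0.8], [-0.0, 0.1], [0.1, 1.7], [0.4, 2.1], [-0.9, -0.1], [-1.1, -1.2], [-0.6, -1.6], [0.5, -0.8]]
disp scene only [ 0.523  -0.0326] yaw -0.2021
[[0.2, 0.5], [-0.1, -0.8], [-0.5, -0.1], [0.0, 0.1], [0.1, 0.5], [0.1, -0.6], [0.1, 0.3]]
disp top only [ 0.5212 -0.0348] yaw -0.1871
[[0.5, 1.9], [0.9, 2.3], [-0.4, 0.1], [-0.5, -1.0], [-0.8, -1.2], [0.3, -0.7]]
flap [ 0.4965 -0.2371] yaw -0.0568
[[-0.6, 3.0], [-0.5, 1.0], [0.8, -4.6], [-0.0, -3.8], [-0.6, 2.9], [-0.6, 1.1], [-7.7, 7.0], [-2.7, -1.7]]
pin [0.458  0.2652] yaw -0.059
[[0.2, 0.2], [0.4, 0.6], [0.7, 0.7], [0.0, 0.5], [0.3, 0.3], [-0.4, 1.6], [-0.7, 2.3], [0.4, 0.4], [0.5, 0.4], [0.2, -0.4]]
```

```bash
python3 - <<'E'
from h import *
t=load("top");s=load("scene")
cv2.imwrite("pics/c_fl.png",np.hstack([crop(t,288,172,50,46,8),crop(s,158,136,50,46,8)]))
E
```

```text
(no output)
```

View pics/c_fl.png

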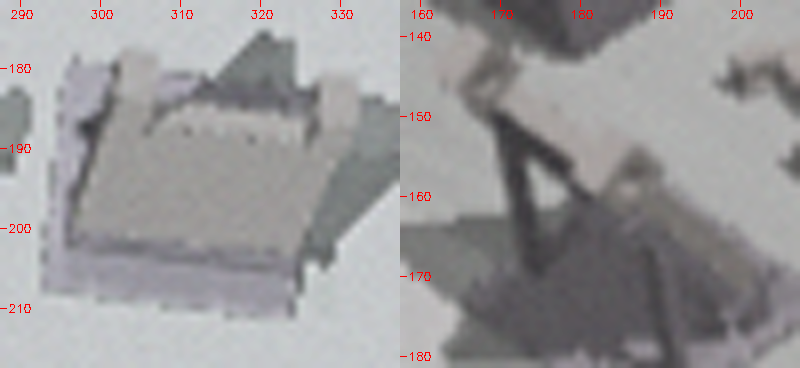

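```bash
python3 - <<'E'
from h import *
t=load("top");s=load("scene")
T=lambda X,Y:np.array([X/8+288-.5,Y/8+172-.5]);S=lambda X,Y:np.array([(X-400)/8+158-.5,Y/8+136-.5])
m=lambda *a:np.array(a)/1000
c,sn=np.cos(.5),np.sin(.5)
fl=lambda x,y,z:m(x*c+z*sn,y,32-x*sn+z*c)
F=[(t,fl(12,48,114),T(120,52)),(t,fl(12,33,114),T(158,56)),(t,fl(12,-33,114),T(319,76)),(t,fl(12,-48,114),T(359,79)),
(t,fl(-6,48,0),T(76,242)),(t,fl(-6,-48,0),T(297,252)),(s,fl(0,48,102),S(632,182)),(s,fl(0,-33,102),S(487,80))]
r=fit(F,[.45,-.2,-.1]);print(r.x.round(4));print(r.fun.reshape(-1,2).round(1).tolist())
r=fit(F[:6],[.45,-.2,-.1]);print(r.x.round(4));print(r.fun.reshape(-1,2).round(1).tolist())
r=fit(F,[.45,-.2,-.1]).x
for z in (90,):
  print("top edge mid",place(r,fl(0,0,z)).round(4))
E
```

```text
[ 0.4841 -0.2381 -0.0873]
[[0.1, 0.1], [-0.0, 0.0], [0.2, -0.4], [-0.1, -0.3], [-0.0, -0.8], [0.3, 0.8], [0.4, -0.2], [0.3, 0.1]]
[ 0.4837 -0.2379 -0.0843]
[[-0.0, 0.2], [-0.1, 0.2], [0.1, -0.3], [-0.2, -0.2], [-0.1, -0.6], [0.3, 0.9]]
top edge mid [[ 0.5271 -0.2418  0.111 ]]
```

```bash
cat >> h.py <<'E'
from scipy.spatial.transform import Rotation as Rn
def state():
    from rig import sensors
    s=sensors.observe();q=s["eef_rot"];R=Rn.from_quat([q[1],q[2],q[3],q[0]]).as_matrix()
    return s,R
def go(tgt=None,yaw=None):
    "print shift in tool axes to world tgt, spin to bring the jaw axis to yaw (mod pi)"
    s,R=state();jy=np.arctan2(R[1,2],R[0,2])
    print("t",round(s["t"],2),"tcp",np.round(s["eef_pos"],4),"jaw yaw",round(jy,4),"x axis",R[:,0].round(3),"gap",round(s["finger_gap"],3),"F",np.round(s["ft_force"],1),"q6",round(s["joint_positions"][5],2))
    if yaw is not None:
        dy=(yaw-jy+np.pi/2)%np.pi-np.pi/2;print("spin",round(-dy,4),"(tool x down) deg",np.degrees(dy).round(1))
    if tgt is not None: print("shift tool mm",(R.T@(np.array(tgt)-s["eef_pos"])*1000).round(1))
E
python3 -c "
from h import *
go([.51,-.2418,.21],-.0873)"
```

```text
t 0.1 tcp [0.1209 0.5363 0.2307] jaw yaw 1.349 x axis [-0.    -0.001 -1.   ] gap 0.996 F [ 0.5 -0.4  0.3] q6 1.57
spin 1.4363 (tool x down) deg -82.3
shift tool mm [  21.5 -550.7 -673.5]
```

Emit:
apply_moves --commands '[{"ty":-0.034,"tz":-0.042},{"ty":-0.034,"tz":-0.042},{"ty":-0.034,"tz":-0.042},{"ty":-0.034,"tz":-0.042},{"ty":-0.034,"tz":-0.042},{"ty":-0.034,"tz":-0.042},{"ty":-0.034,"tz":-0.042},{"ty":-0.034,"tz":-0.042},{"ty":-0.034,"tz":-0.042},{"ty":-0.034,"tz":-0.042}]'

```text
schema error: expected keys tx, ty, tz, spin
```

Emit:
apply_moves --commands '[{"spin":0.18},{"spin":0.18},{"spin":0.18},{"spin":0.18},{"spin":0.18},{"spin":0.18},{"spin":0.18},{"spin":0.176}]'

```text
schema error: expected keys tx, ty, tz, spin
```

```bash
python3 -c "
from h import *
go([.51,-.2418,.21],-.0873)"
```

```text
t 0.1 tcp [0.1209 0.5363 0.2307] jaw yaw 1.349 x axis [-0.    -0.001 -1.   ] gap 0.996 F [ 0.5 -0.4  0.3] q6 1.57
spin 1.4363 (tool x down) deg -82.3
shift tool mm [  21.5 -550.7 -673.5]
```

All four keys are needed.

Emit:
apply_moves --commands '[{"tx":0,"ty":-0.034,"tz":-0.042,"spin":0},{"tx":0,"ty":-0.034,"tz":-0.042,"spin":0},{"tx":0,"ty":-0.034,"tz":-0.042,"spin":0},{"tx":0,"ty":-0.034,"tz":-0.042,"spin":0},{"tx":0,"ty":-0.034,"tz":-0.042,"spin":0},{"tx":0,"ty":-0.034,"tz":-0.042,"spin":0},{"tx":0,"ty":-0.034,"tz":-0.042,"spin":0},{"tx":0,"ty":-0.034,"tz":-0.042,"spin":0},{"tx":0,"ty":-0.034,"tz":-0.042,"spin":0},{"tx":0,"ty":-0.034,"tz":-0.042,"spin":0}]'

```text
t: 1.35
eef_pos: [0.3606, 0.0502, 0.2312]
eef_rot: [0.552, -0.442, 0.552, 0.442]
ft_force: [1.4, 0.4, -0.9]
finger_gap: 1.004
```

Emit:
apply_moves --commands '[{"tx":0,"ty":0,"tz":0,"spin":0.18},{"tx":0,"ty":0,"tz":0,"spin":0.18},{"tx":0,"ty":0,"tz":0,"spin":0.18},{"tx":0,"ty":0,"tz":0,"spin":0.18},{"tx":0,"ty":0,"tz":0,"spin":0.18},{"tx":0,"ty":0,"tz":0,"spin":0.18},{"tx":0,"ty":0,"tz":0,"spin":0.18},{"tx":0,"ty":0,"tz":0,"spin":0.176}]'

```text
t: 2.35
eef_pos: [0.3601, 0.052, 0.231]
eef_rot: [0.706, 0.033, 0.707, -0.033]
ft_force: [-0.3, 0.8, 0.0]
finger_gap: 0.999
```

```bash
python3 -c "
from h import *
go([.51,-.2418,.21],-.0873)"
```

```text
t 2.35 tcp [0.3601 0.052  0.231 ] jaw yaw -0.0929 x axis [-0.001 -0.    -1.   ] gap 0.999 F [-0.3  0.8  0. ] q6 1.81
spin -0.0056 (tool x down) deg 0.3
shift tool mm [  21.  -278.6  176.5]
```

Emit:
apply_moves --commands '[{"tx":0,"ty":-0.046,"tz":0.031,"spin":0},{"tx":0,"ty":-0.046,"tz":0.031,"spin":0},{"tx":0,"ty":-0.046,"tz":0.031,"spin":0},{"tx":0,"ty":-0.046,"tz":0.031,"spin":0},{"tx":0,"ty":-0.046,"tz":0.031,"spin":0},{"tx":0,"ty":-0.048,"tz":0.032,"spin":0},{"tx":0.03,"ty":0,"tz":0,"spin":-0.006},{"tx":0,"ty":0,"tz":0,"spin":0}]'

```text
t: 3.35
eef_pos: [0.5214, -0.2412, 0.1984]
eef_rot: [0.705, 0.03, 0.708, -0.028]
ft_force: [-0.2, -0.5, 0.1]
finger_gap: 1.0
```

```bash
python3 -c "
from h import *
go([.5210,-.2413,.088],-.0873)"
```

```text
t 3.35 tcp [ 0.5214 -0.2412  0.1984] jaw yaw -0.0819 x axis [-0.005  0.002 -1.   ] gap 1.0 F [-0.2 -0.5  0.1] q6 1.22
spin 0.0054 (tool x down) deg -0.3
shift tool mm [110.4  -0.4   0.2]
```

Emit:
apply_moves --commands '[{"tx":0.03,"ty":0,"tz":0,"spin":0},{"tx":0.03,"ty":0,"tz":0,"spin":0},{"tx":0.03,"ty":0,"tz":0,"spin":0},{"tx":0.02,"ty":0,"tz":0,"spin":0.005},{"tx":0,"ty":0,"tz":0,"spin":0}]'

```text
t: 3.98
eef_pos: [0.5217, -0.2403, 0.0913]
eef_rot: [0.706, 0.03, 0.707, -0.03]
ft_force: [0.2, 0.7, 0.4]
finger_gap: 1.001
```

Emit:
apply_moves --commands '[{"tx":0,"ty":0,"tz":0,"spin":0},{"tx":0,"ty":0,"tz":0,"spin":0},{"tx":0,"ty":0,"tz":0,"spin":0},{"tx":0,"ty":0,"tz":0,"spin":0},{"tx":0,"ty":0,"tz":0,"spin":0},{"tx":0,"ty":0,"tz":0,"spin":0}]' --fingers -0.25 --grip_force 20

```text
t: 4.72
eef_pos: [0.5224, -0.2412, 0.0912]
eef_rot: [0.706, 0.03, 0.706, -0.03]
ft_force: [-0.6, -0.5, -1.1]
finger_gap: 0.375
```

```bash
python3 - <<'E'
from h import *
go([.5210,-.2413,.088],-.0873)
t=grab("top",1);s=grab("scene",1)
cv2.imwrite("pics/g1.png",np.hstack([crop(t,280,150,66,66,6),crop(s,148,110,66,66,6)]))
E
```

```text
t 4.72 tcp [ 0.5224 -0.2412  0.0912] jaw yaw -0.0861 x axis [-0.  0. -1.] gap 0.375 F [-0.6 -0.5 -1.1] q6 1.22
spin 0.0012 (tool x down) deg -0.1
shift tool mm [ 3.2 -0.2 -1.3]
```

View pics/g1.png

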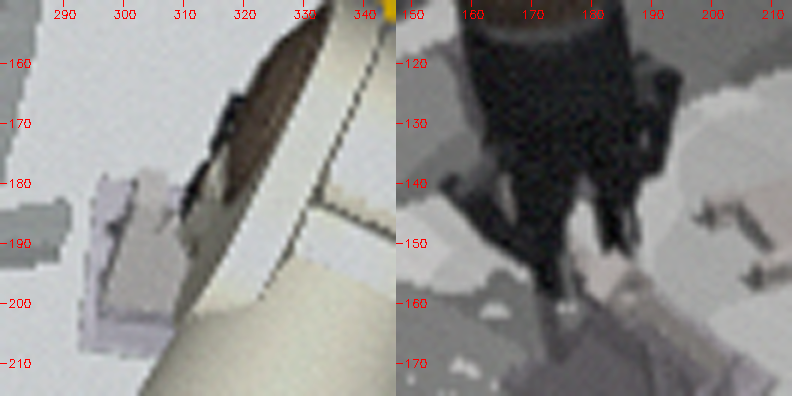

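Emit:
apply_moves --commands '[{"tx":0,"ty":0,"tz":-0.006,"spin":0},{"tx":0,"ty":0,"tz":-0.006,"spin":0},{"tx":0,"ty":0,"tz":-0.006,"spin":0},{"tx":0,"ty":0,"tz":-0.006,"spin":0},{"tx":0,"ty":0,"tz":-0.006,"spin":0},{"tx":0,"ty":0,"tz":0,"spin":0}]'

```text
t: 5.58
eef_pos: [0.4921, -0.2386, 0.0913]
eef_rot: [0.706, 0.03, 0.706, -0.03]
ft_force: [0.6, 0.6, 0.8]
finger_gap: 0.376
```

Emit:
apply_moves --commands '[{"tx":0,"ty":0,"tz":-0.003,"spin":0},{"tx":0,"ty":0,"tz":-0.003,"spin":0},{"tx":0,"ty":0,"tz":-0.003,"spin":0},{"tx":0,"ty":0,"tz":0,"spin":0}]' --fingers -0.5

```text
t: 6.08
eef_pos: [0.4834, -0.2378, 0.0913]
eef_rot: [0.706, 0.03, 0.706, -0.03]
ft_force: [1.2, 0.2, -0.4]
finger_gap: 0.251
```

```bash
python3 - <<'E'
from h import *
go([.5210,-.2413,.088],-.0873)
t=grab("top",2);s=grab("scene",2)
cv2.imwrite("pics/g2.png",np.hstack([crop(t,280,150,66,66,6),crop(s,148,110,66,66,6)]))
E
```

```text
t 6.08 tcp [ 0.4834 -0.2378  0.0913] jaw yaw -0.0861 x axis [-0.  0. -1.] gap 0.251 F [ 1.2  0.2 -0.4] q6 1.2
spin 0.0012 (tool x down) deg -0.1
shift tool mm [ 3.3 -0.2 37.8]
```

View pics/g2.png

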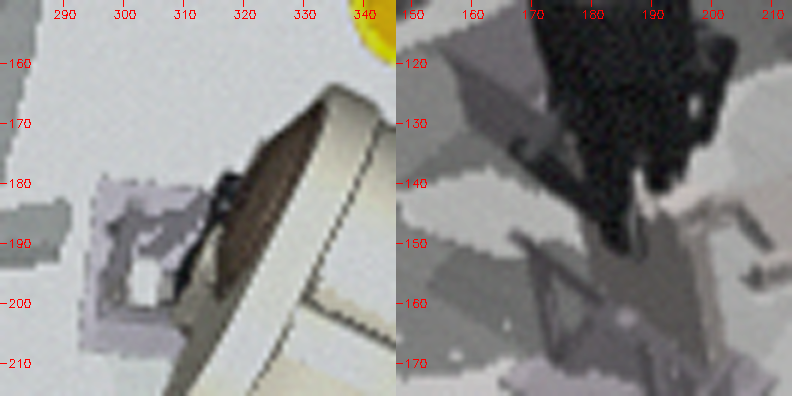

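The flap now stands nearly upright between the fingers, clear of the arms. Next I close on it.

Emit:
apply_moves --commands '[{"tx":0,"ty":0,"tz":0,"spin":0},{"tx":0,"ty":0,"tz":0,"spin":0},{"tx":0,"ty":0,"tz":0,"spin":0},{"tx":0,"ty":0,"tz":0,"spin":0}]' --fingers -1 --grip_force 40

```text
t: 6.68
eef_pos: [0.4842, -0.238, 0.0917]
eef_rot: [0.707, 0.03, 0.706, -0.031]
ft_force: [6.1, -0.1, 1.7]
finger_gap: 0.131
```

Emit:
apply_moves --commands '[{"tx":-0.015,"ty":0,"tz":0,"spin":0},{"tx":-0.03,"ty":0,"tz":0,"spin":0},{"tx":-0.03,"ty":0,"tz":0,"spin":0},{"tx":-0.03,"ty":0,"tz":0,"spin":0},{"tx":-0.02,"ty":0,"tz":0,"spin":0},{"tx":0,"ty":0,"tz":0,"spin":0}]'

```text
t: 7.42
eef_pos: [0.4836, -0.2381, 0.2179]
eef_rot: [0.707, 0.03, 0.706, -0.031]
ft_force: [-0.4, -0.6, -1.9]
finger_gap: 0.139
```

```bash
python3 - <<'E'
from h import *
go([.523,-.0326,.2163],-.202)
t=grab("top",3);s=grab("scene",3)
cv2.imwrite("pics/g3.png",np.hstack([crop(t,270,150,66,70,6),crop(s,158,70,66,70,6)]))
E
```

```text
t 7.42 tcp [ 0.4836 -0.2381  0.2179] jaw yaw -0.0861 x axis [ 0.001 -0.001 -1.   ] gap 0.139 F [-0.4 -0.6 -1.9] q6 1.2
spin 0.1159 (tool x down) deg -6.6
shift tool mm [  1.4 208.1  21.6]
```

View pics/g3.png

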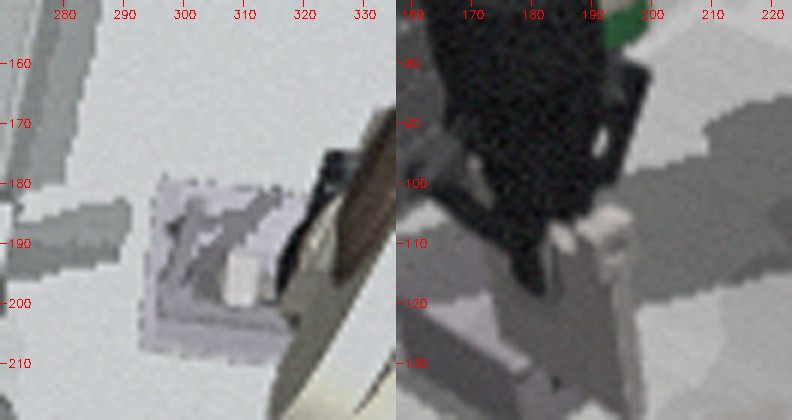

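```bash
python3 - <<'E'
from h import *
t=load("top",3);s=load("scene",3)
c=np.array([.4836,-.2381]);yaw=-.0861
for z in (.268,.273,.278):
    w=ray(t,(309.7,195.7),z);d=w[:2]-c
    print(z,w.round(4),"local",[round(d@[np.cos(yaw),np.sin(yaw)],4),round(d@[-np.sin(yaw),np.cos(yaw)],4)])
for zb in (.154,.159,.164):
  print(zb,proj(s,place([*c,yaw],np.array([[.006,.048,zb],[-.006,.048,zb],[.012,.048,zb+.114],[-.012,.048,zb+.114],[.012,.033,zb+.114]]))).round(1).tolist())
E
```

```text
0.268 [ 0.4889 -0.1972  0.268 ] local [np.float64(0.0017), np.float64(0.0412)]
0.273 [ 0.4886 -0.1964  0.273 ] local [np.float64(0.0014), np.float64(0.042)]
0.278 [ 0.4883 -0.1956  0.278 ] local [np.float64(0.0011), np.float64(0.0427)]
0.154 [[196.6, 142.2], [199.6, 140.1], [190.4, 111.7], [196.9, 107.6], [186.7, 109.5]]
0.159 [[196.4, 140.9], [199.4, 138.8], [190.2, 110.2], [196.7, 106.1], [186.5, 108.0]]
0.164 [[196.2, 139.6], [199.3, 137.5], [190.0, 108.8], [196.5, 104.6], [186.2, 106.5]]
```

Emit:
apply_moves --commands '[{"tx":-0.01,"ty":0.04,"tz":0.004,"spin":0},{"tx":0,"ty":0.042,"tz":0.0045,"spin":0},{"tx":0,"ty":0.042,"tz":0.0045,"spin":0},{"tx":0,"ty":0.042,"tz":0.0045,"spin":0},{"tx":0,"ty":0.042,"tz":0.004,"spin":0},{"tx":0,"ty":0,"tz":0,"spin":0.114},{"tx":0,"ty":0,"tz":0,"spin":0},{"tx":0,"ty":0,"tz":0,"spin":0}]'

```text
t: 8.52
eef_pos: [0.5225, -0.0328, 0.2256]
eef_rot: [0.703, 0.07, 0.704, -0.07]
ft_force: [0.1, 0.3, -1.6]
finger_gap: 0.134
```

```bash
python3 - <<'E'
from h import *
go([.523,-.0326,.2163],-.20)
t=grab("top",4);s=grab("scene",4)
cv2.imwrite("pics/g4.png",np.hstack([crop(t,226,150,50,75,8),crop(s,205,125,50,75,8)]))
E
```

```text
t 8.53 tcp [ 0.5225 -0.0328  0.2256] jaw yaw -0.1982 x axis [-0.001 -0.    -1.   ] gap 0.134 F [ 0.1  0.3 -1.6] q6 1.71
spin 0.0018 (tool x down) deg -0.1
shift tool mm [9.3 0.3 0.5]
```

View pics/g4.png

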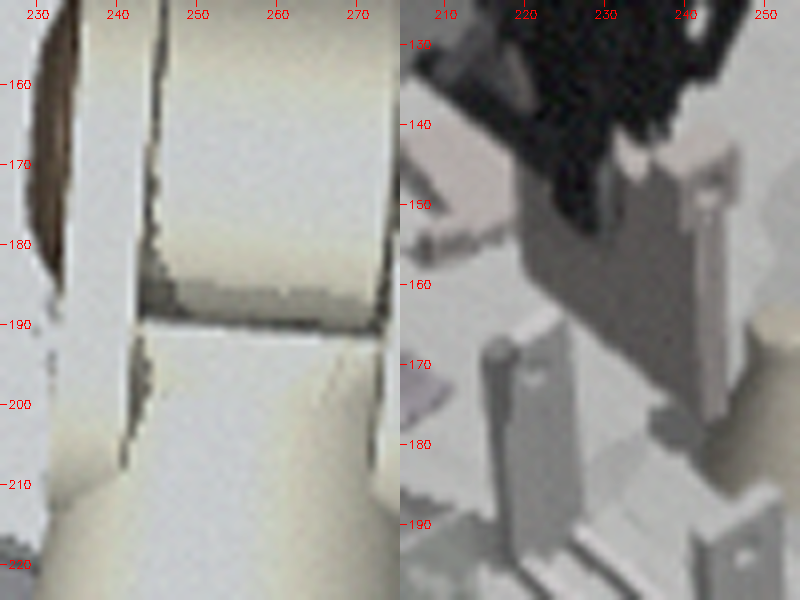

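```bash
python3 - <<'E'
from h import *
s=load("scene",4)
S=lambda X,Y:np.array([(X-400)/8+205-.5,Y/8+125-.5])
m=lambda *a:np.array(a)/1000
O=[(m(6,48,0),S(703,423)),(m(-6,48,0),S(726,411)),(m(6,-48,0),S(523,271)),(m(0,48,102),S(714,182)),(m(6,48,90),S(696,205)),(m(-12,48,114),S(738,143)),(m(12,33,114),S(652,160))]
T=np.array([.5225,-.0328,.2256]);yaw=-.1982
def pts(p):
    dy,zb,ty,rx=p
    Rm=Rn.from_euler("z",yaw).as_matrix()@Rn.from_euler("xy",[rx,ty]).as_matrix()
    g=np.array([0,0,.075]) # flap point held, x offset 0
    return [T+Rn.from_euler("z",yaw).apply([0,dy,0])+[0,0,zb]+Rm@(P-g)+np.array([0,0,.075]) for P,_ in O]
f=lambda p:(proj(s,pts(p))-np.array([u for _,u in O])).ravel()
for mask in ([1,1,1,1],[1,1,1,0],[1,1,0,0]):
    mk=np.array(mask);r=least_squares(lambda q:f(q*mk),[0,-.055,0,0],loss="soft_l1",f_scale=.5,x_scale=[.01,.01,.1,.1])
    print((r.x*mk).round(4),r.fun.reshape(-1,2).round(1).tolist())
E
```

```text
[ 0.0014 -0.0539 -0.0097 -0.0077] [[-0.1, 0.2], [0.5, -0.5], [-0.4, 0.1], [-0.3, 0.6], [0.2, 2.4], [0.4, -0.3], [-0.3, -1.2]]
[ 0.0013 -0.0538 -0.0132  0.    ] [[-0.0, 0.2], [0.5, -0.5], [-0.3, 0.3], [-0.3, 0.4], [0.2, 2.2], [0.3, -0.6], [-0.4, -1.4]]
[ 0.0011 -0.0542  0.      0.    ] [[0.2, 0.1], [0.8, -0.6], [-0.1, 0.2], [-0.5, 0.6], [0.1, 2.4], [0.1, -0.4], [-0.6, -1.2]]
```

Emit:
apply_moves --commands '[{"tx":0.03,"ty":-0.001,"tz":0.0005,"spin":0.003},{"tx":0.03,"ty":0,"tz":0,"spin":0},{"tx":0.03,"ty":0,"tz":0,"spin":0},{"tx":0.025,"ty":0,"tz":0,"spin":0},{"tx":0.02,"ty":0,"tz":0,"spin":0},{"tx":0.005,"ty":0,"tz":0,"spin":0},{"tx":0,"ty":0,"tz":0,"spin":0}]'

```text
t: 9.5
eef_pos: [0.5231, -0.0338, 0.0866]
eef_rot: [0.703, 0.072, 0.703, -0.072]
ft_force: [-0.6, 0.3, -2.3]
finger_gap: 0.132
```

```bash
python3 - <<'E'
from h import *
go([.5228,-.0338,.078],-.202)
s=grab("scene",5)
cv2.imwrite("pics/g5.png",crop(s,205,155,60,75,8))
E
```

```text
t 9.5 tcp [ 0.5231 -0.0338  0.0866] jaw yaw -0.2031 x axis [ 0. -0. -1.] gap 0.132 F [-0.6  0.3 -2.3] q6 1.71
spin -0.0011 (tool x down) deg 0.1
shift tool mm [ 8.6 -0.1 -0.3]
```

View pics/g5.png

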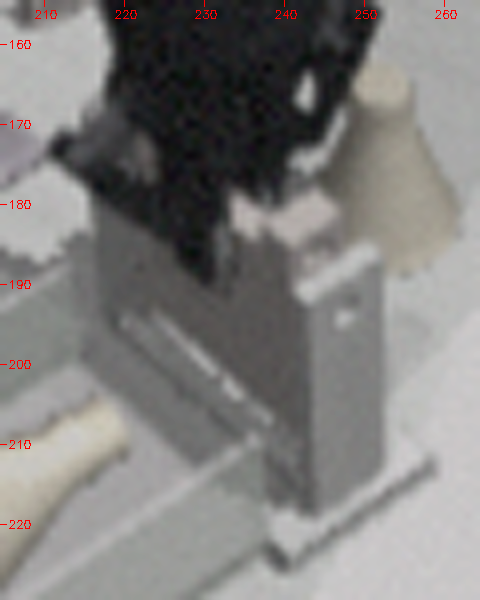

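Emit:
apply_moves --commands '[{"tx":0.003,"ty":0,"tz":0,"spin":0},{"tx":0.003,"ty":0,"tz":0,"spin":0},{"tx":0.003,"ty":0,"tz":0,"spin":0},{"tx":0.002,"ty":0,"tz":0,"spin":0},{"tx":0,"ty":0,"tz":0,"spin":0}]'

```text
t: 10.18
eef_pos: [0.523, -0.0335, 0.0751]
eef_rot: [0.703, 0.072, 0.704, -0.072]
ft_force: [-0.3, -0.0, -1.3]
finger_gap: 0.136
```

Emit:
apply_moves --commands '[{"tx":0.002,"ty":0,"tz":0,"spin":0},{"tx":0.002,"ty":0,"tz":0,"spin":0},{"tx":0,"ty":0,"tz":0,"spin":0}]'

```text
t: 10.55
eef_pos: [0.523, -0.0335, 0.0711]
eef_rot: [0.703, 0.072, 0.704, -0.072]
ft_force: [-0.1, -0.5, -0.8]
finger_gap: 0.135
```

Past rib height with no contact, so it is in the groove.

Emit:
apply_moves --commands '[{"tx":0.0015,"ty":0,"tz":0,"spin":0},{"tx":0.0015,"ty":0,"tz":0,"spin":0},{"tx":0,"ty":0,"tz":0,"spin":0}]'

```text
t: 10.92
eef_pos: [0.5234, -0.0336, 0.0685]
eef_rot: [0.704, 0.072, 0.703, -0.072]
ft_force: [1.0, 0.6, 0.2]
finger_gap: 0.136
```

Emit:
apply_moves --commands '[{"tx":0.001,"ty":0,"tz":0,"spin":0},{"tx":0.001,"ty":0,"tz":0,"spin":0},{"tx":0,"ty":0,"tz":0,"spin":0}]'

```text
t: 11.3
eef_pos: [0.5238, -0.0336, 0.0684]
eef_rot: [0.704, 0.072, 0.703, -0.072]
ft_force: [-3.2, -0.1, 14.8]
finger_gap: 0.134
```

Emit:
apply_moves --commands '[{"tx":-0.0018,"ty":0,"tz":-0.0003,"spin":0},{"tx":0,"ty":0,"tz":0,"spin":0},{"tx":0,"ty":0,"tz":0,"spin":0}]'

```text
t: 11.68
eef_pos: [0.5229, -0.0335, 0.0684]
eef_rot: [0.704, 0.072, 0.703, -0.072]
ft_force: [-0.4, 0.3, 6.1]
finger_gap: 0.133
```

Emit:
apply_moves --commands '[{"tx":0,"ty":0,"tz":0,"spin":0},{"tx":0,"ty":0,"tz":0,"spin":0},{"tx":0,"ty":0,"tz":0,"spin":0},{"tx":0,"ty":0,"tz":0,"spin":0}]' --fingers -0.4 --grip_force 20

```text
t: 12.18
eef_pos: [0.5228, -0.0335, 0.0679]
eef_rot: [0.703, 0.072, 0.704, -0.072]
ft_force: [0.2, 0.2, 0.1]
finger_gap: 0.299
```

```bash
python3 - <<'E'
from h import *
go([.523,-.0326,.078],-.202)
s=grab("scene",6)
cv2.imwrite("pics/g6.png",crop(s,205,155,60,75,8))
E
```

```text
t 12.18 tcp [ 0.5228 -0.0335  0.0679] jaw yaw -0.203 x axis [-0. -0. -1.] gap 0.299 F [0.2 0.2 0.1] q6 1.71
spin -0.001 (tool x down) deg 0.1
shift tool mm [-10.1   0.9   0. ]
```

View pics/g6.png

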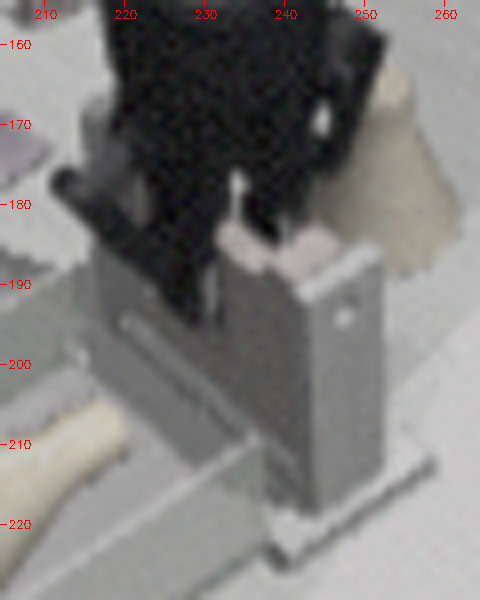

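Emit:
apply_moves --commands '[{"tx":-0.005,"ty":0,"tz":0,"spin":0},{"tx":-0.01,"ty":0,"tz":0,"spin":0},{"tx":-0.02,"ty":0,"tz":0,"spin":0},{"tx":-0.035,"ty":0,"tz":0,"spin":0},{"tx":-0.04,"ty":0,"tz":0,"spin":0},{"tx":-0.04,"ty":0,"tz":0,"spin":0}]'

```text
t: 12.98
eef_pos: [0.5227, -0.0335, 0.2202]
eef_rot: [0.704, 0.072, 0.703, -0.072]
ft_force: [-0.4, 0.3, -0.2]
finger_gap: 0.295
```

```bash
python3 - <<'E'
from h import *
p=[.458,.2652,-.059]
go([.458,.2652,.21],-.059+np.pi/2)
E
```

```text
t 12.97 tcp [ 0.5227 -0.0335  0.2202] jaw yaw -0.203 x axis [ 0.001 -0.    -1.   ] gap 0.295 F [-0.4  0.3 -0.2] q6 1.71
spin 1.4268 (tool x down) deg -81.8
shift tool mm [  10.1  279.5 -123.6]
```

Emit:
apply_moves --commands '[{"tx":0,"ty":0.0465,"tz":-0.0206,"spin":0},{"tx":0,"ty":0.0465,"tz":-0.0206,"spin":0},{"tx":0,"ty":0.0465,"tz":-0.0206,"spin":0},{"tx":0,"ty":0.0465,"tz":-0.0206,"spin":0},{"tx":0,"ty":0.0465,"tz":-0.0206,"spin":0},{"tx":0,"ty":0.0465,"tz":-0.0206,"spin":0}]' --fingers 0

```text
t: 13.72
eef_pos: [0.4575, 0.2664, 0.2191]
eef_rot: [0.704, 0.072, 0.703, -0.071]
ft_force: [0.7, 0.8, 0.7]
finger_gap: 0.502
```

Emit:
apply_moves --commands '[{"tx":0,"ty":0,"tz":0,"spin":-0.1715},{"tx":0,"ty":0,"tz":0,"spin":-0.1715},{"tx":0,"ty":0,"tz":0,"spin":-0.1715},{"tx":0,"ty":0,"tz":0,"spin":-0.1715},{"tx":0,"ty":0,"tz":0,"spin":-0.1715},{"tx":0,"ty":0,"tz":0,"spin":-0.1715},{"tx":0,"ty":0,"tz":0,"spin":-0.1715},{"tx":0,"ty":0,"tz":0,"spin":-0.1715},{"tx":0,"ty":0,"tz":0,"spin":-0.1715},{"tx":0,"ty":0,"tz":0,"spin":-0.1715}]'

```text
t: 14.98
eef_pos: [0.4581, 0.2647, 0.219]
eef_rot: [0.513, -0.487, 0.513, 0.486]
ft_force: [0.9, -0.6, -0.1]
finger_gap: 0.498
```

```bash
python3 - <<'E'
from h import *
go([.458,.2652,.04],-.059+np.pi/2)
# flap check: arm clear of dispenser now?
t=grab("top",7);s=grab("scene",7)
m=lambda *a:np.array(a)/1000
d=[.523,-.0326,-.202]
K=np.array([m(12,48,126),m(-12,48,126),m(12,33,126),m(-12,33,126),m(12,-48,126),m(-12,-48,126),m(-12,-33,126)])
K2=K.copy();K2[:,1]-=0
print("pred scene",proj(s,place(d,K)).round(1).tolist());print("pred top",proj(t,place(d,K)).round(1).tolist())
print("hole preds",proj(s,place(d,[m(0,62,113),m(0,-53,113),m(0,-33,114)])).round(1).tolist())
cv2.imwrite("pics/g7.png",np.hstack([crop(s,205,150,60,75,8,5),crop(t,228,170,48,75,8,5)[:600]]))
E
```

```text
t 14.97 tcp [0.4581 0.2647 0.219 ] jaw yaw 1.5177 x axis [ 0.001  0.    -1.   ] gap 0.498 F [ 0.9 -0.6 -0.1] q6 0.58
spin 0.0059 (tool x down) deg -0.3
shift tool mm [179.    0.2   0.4]
pred scene [[241.0, 190.0], [247.7, 185.6], [237.4, 187.0], [244.1, 182.6], [218.9, 171.1], [225.6, 167.1], [228.9, 169.9]]
pred top [[238.0, 179.9], [236.4, 187.1], [242.6, 180.9], [241.0, 188.1], [267.2, 186.3], [265.6, 193.5], [261.0, 192.5]]
hole preds [[247.8, 193.9], [221.5, 171.3], [225.8, 174.8]]
```

View pics/g7.png

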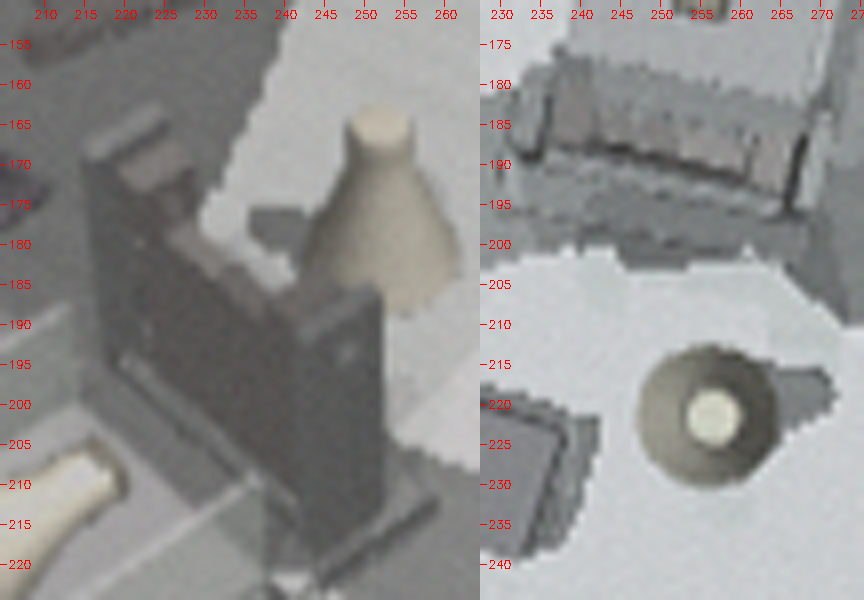

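Emit:
apply_moves --commands '[{"tx":0.04,"ty":0,"tz":0,"spin":0.006},{"tx":0.05,"ty":0,"tz":0,"spin":0},{"tx":0.05,"ty":0,"tz":0,"spin":0},{"tx":0.04,"ty":0,"tz":0,"spin":0},{"tx":0.02,"ty":0,"tz":0,"spin":0},{"tx":0.01,"ty":0,"tz":0,"spin":0},{"tx":0.005,"ty":0,"tz":0,"spin":0},{"tx":0,"ty":0,"tz":0,"spin":0}]'

```text
t: 16.08
eef_pos: [0.4584, 0.2649, 0.0037]
eef_rot: [0.516, -0.483, 0.516, 0.483]
ft_force: [-0.5, 0.7, 1.5]
finger_gap: 0.5
```

```bash
python3 - <<'E'
from h import *
go([.458,.2652,.003],-.059+np.pi/2)
E
```

```text
t 16.07 tcp [0.4584 0.2649 0.0037] jaw yaw 1.5051 x axis [ 0.001  0.    -1.   ] gap 0.5 F [-0.5  0.7  1.5] q6 0.59
spin -0.0067 (tool x down) deg 0.4
shift tool mm [0.7 0.4 0.3]
```

Emit:
apply_moves --commands '[{"tx":0,"ty":0,"tz":0,"spin":-0.006},{"tx":0,"ty":0,"tz":0,"spin":0},{"tx":0,"ty":0,"tz":0,"spin":0},{"tx":0,"ty":0,"tz":0,"spin":0},{"tx":0,"ty":0,"tz":0,"spin":0},{"tx":0,"ty":0,"tz":0,"spin":0}]' --fingers -1 --grip_force 50

```text
t: 16.82
eef_pos: [0.4586, 0.2651, 0.0041]
eef_rot: [0.515, -0.485, 0.514, 0.485]
ft_force: [0.4, 0.6, 5.8]
finger_gap: 0.193
```

Emit:
apply_moves --commands '[{"tx":-0.01,"ty":0,"tz":0,"spin":0},{"tx":-0.04,"ty":0,"tz":0,"spin":0},{"tx":-0.05,"ty":0,"tz":0,"spin":0},{"tx":-0.05,"ty":0,"tz":0,"spin":0},{"tx":-0.04,"ty":0,"tz":0,"spin":0},{"tx":0,"ty":0,"tz":0,"spin":0}]'

```text
t: 17.58
eef_pos: [0.4591, 0.2653, 0.1969]
eef_rot: [0.516, -0.486, 0.513, 0.485]
ft_force: [-0.3, -0.0, -1.8]
finger_gap: 0.191
```

```bash
python3 - <<'E'
from h import *
go([.523,-.0326,.2],-.202)
# rod: find darker/lighter pin pixels by differencing against start image over where it used to lie / hangs
for n in("top","scene"):
    f=grab(n,8)
    s_,R=state();T=s_["eef_pos"];yaw=np.arctan2(R[1,2],R[0,2])-np.pi/2
    z=T[2]+.006
    P=lambda x:[T[0]+x*np.cos(yaw),T[1]+x*np.sin(yaw),z]
    print(n,"pred shoulder,tip",proj(f,[P(.018),P(.156)]).round(1).tolist())
f=load("scene",8);g=load("scene",7);t8=load("top",8);t7=load("top",7)
a=cv2.cvtColor(f["color"],7);
cv2.imwrite("pics/g8.png",np.hstack([crop(f,270,165,66,75,6),crop(t8,140,130,60,75,6)]))
E
```

```text
t 17.57 tcp [0.4591 0.2653 0.1969] jaw yaw 1.512 x axis [ 0.005  0.003 -1.   ] gap 0.191 F [-0.3 -0.  -1.8] q6 0.58
spin -1.4276 (tool x down) deg 81.8
shift tool mm [  -3.6  -81.4 -293.7]
top pred shoulder,tip [[154.8, 198.8], [158.7, 153.9]]
scene pred shoulder,tip [[339.0, 199.2], [305.7, 234.8]]
```

View pics/g8.png

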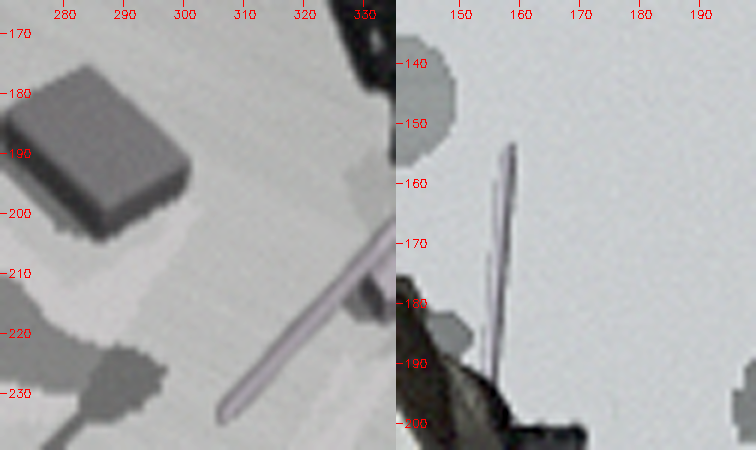

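Emit:
apply_moves --commands '[{"tx":0,"ty":0,"tz":0,"spin":0.1714},{"tx":0,"ty":0,"tz":0,"spin":0.1714},{"tx":0,"ty":0,"tz":0,"spin":0.1714},{"tx":0,"ty":0,"tz":0,"spin":0.1714},{"tx":0,"ty":0,"tz":0,"spin":0.1714},{"tx":0,"ty":0,"tz":0,"spin":0.1714},{"tx":0,"ty":0,"tz":0,"spin":0.1714},{"tx":0,"ty":0,"tz":0,"spin":0.1714},{"tx":0,"ty":0,"tz":0,"spin":0.1714},{"tx":0,"ty":0,"tz":0,"spin":0.1714}]'

```text
t: 18.92
eef_pos: [0.4573, 0.2643, 0.1912]
eef_rot: [0.702, 0.073, 0.704, -0.074]
ft_force: [0.1, 0.0, -1.2]
finger_gap: 0.197
```

```bash
python3 - <<'E'
from h import *
go([.5717,.2055,.108],-.202)
E
```

```text
t 18.93 tcp [0.4573 0.2643 0.1912] jaw yaw -0.2077 x axis [-0.003 -0.002 -1.   ] gap 0.197 F [ 0.1  0.  -1.2] q6 2.3
spin -0.0057 (tool x down) deg 0.3
shift tool mm [ 83.  -33.8 124.2]
```

Emit:
apply_moves --commands '[{"tx":0,"ty":-0.0085,"tz":0.031,"spin":-0.006},{"tx":0,"ty":-0.0085,"tz":0.031,"spin":0},{"tx":0,"ty":-0.0085,"tz":0.031,"spin":0},{"tx":0,"ty":-0.0085,"tz":0.031,"spin":0},{"tx":0.03,"ty":0,"tz":0,"spin":0},{"tx":0.03,"ty":0,"tz":0,"spin":0},{"tx":0.023,"ty":0,"tz":0,"spin":0},{"tx":0,"ty":0,"tz":0,"spin":0},{"tx":0,"ty":0,"tz":0,"spin":0}]'

```text
t: 20.05
eef_pos: [0.5729, 0.207, 0.1103]
eef_rot: [0.704, 0.069, 0.704, -0.069]
ft_force: [-0.2, 0.4, -0.8]
finger_gap: 0.2
```

```bash
python3 - <<'E'
from h import *
go([.5717,.2055,.108],-.202)
s_,R=state();T=s_["eef_pos"];yaw=np.arctan2(R[1,2],R[0,2])-np.pi/2
f=grab("scene",9);t=grab("top",9)
P=lambda x,h:[T[0]+x*np.cos(yaw),T[1]+x*np.sin(yaw),T[2]+h]
for h in(.004,.005,.006,.007):print(h,"scene shoulder,tip",proj(f,[P(.018,h),P(.156,h)]).round(1).tolist(),"top tip",proj(t,[P(.156,h)]).round(1).tolist())
cv2.imwrite("pics/g9.png",np.hstack([crop(f,235,175,66,75,7,5),crop(t,200,160,48,75,7,5)]))
E
```

```text
t 20.05 tcp [0.5729 0.207  0.1103] jaw yaw -0.196 x axis [-0. -0. -1.] gap 0.2 F [-0.2  0.4 -0.8] q6 2.11
spin 0.006 (tool x down) deg -0.3
shift tool mm [ 2.3 -1.7 -0.8]
0.004 scene shoulder,tip [[290.2, 230.2], [253.8, 199.4]] top tip [[225.1, 180.6]]
0.005 scene shoulder,tip [[290.2, 230.0], [253.8, 199.2]] top tip [[225.0, 180.6]]
0.006 scene shoulder,tip [[290.2, 229.7], [253.8, 198.9]] top tip [[225.0, 180.5]]
0.007 scene shoulder,tip [[290.3, 229.5], [253.8, 198.7]] top tip [[225.0, 180.5]]
```

View pics/g9.png

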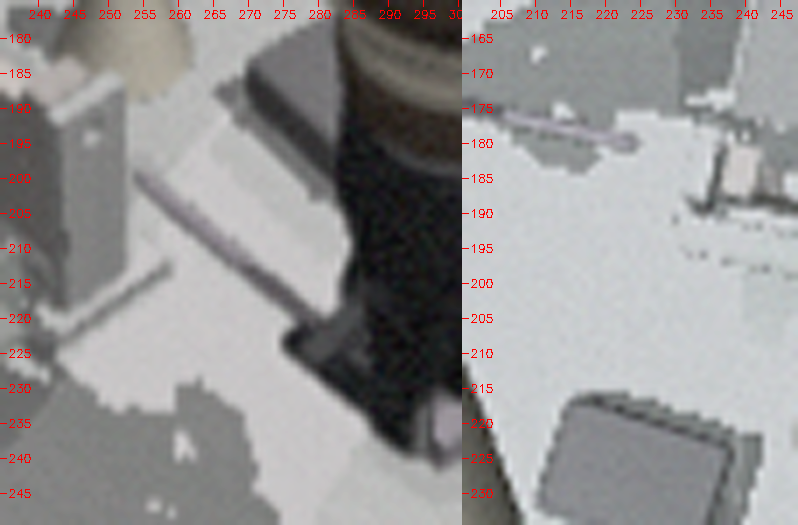

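```bash
cat >> h.py <<'E'
def rodline(f,a,b,half=5,n=40,lo=.1,hi=.92):
    "centre line of the rod near the image segment a-b (tip b): residual offsets (px) along normal, at fractions"
    g=f["color"].astype(np.float32).mean(2);a,b=np.array(a),np.array(b);d=(b-a)/np.linalg.norm(b-a);nn=np.array([-d[1],d[0]])
    out=[]
    o=np.arange(-half,half+.01,.25)
    for t in np.linspace(lo,hi,n):
        q=(a+(b-a)*t)[None]+o[:,None]*nn
        pr=cv2.remap(g,q[:,0].astype(np.float32)[None],q[:,1].astype(np.float32)[None],cv2.INTER_LINEAR)[0]
        bg=np.interp(o,[o[0],o[-1]],[pr[:4].mean(),pr[-4:].mean()]);w=np.abs(pr-bg);w[w<.35*w.max()]=0
        out.append((t,(w*o).sum()/w.sum()))
    out=np.array(out);k=np.polyfit(out[:,0],out[:,1],1)
    for _ in range(3):
        e=np.abs(out[:,1]-np.polyval(k,out[:,0]));k=np.polyfit(*out[e<max(.4,np.median(e)*2)].T,1)
    rms=np.median(np.abs(out[:,1]-np.polyval(k,out[:,0])))
    return [a+(b-a)*t+nn*np.polyval(k,t) for t in(0,1)],np.polyval(k,[0,1]),rms
def rod3d(k,h=.005,lo=(.25,.25),yawoff=0):
    "rod line in dispenser coordinates, from both views"
    s_,R=state();T=s_["eef_pos"];yaw=np.arctan2(R[1,2],R[0,2])-np.pi/2
    planes=[]
    for n,l in(("scene",lo[0]),("top",lo[1])):
        f=load(n,k);P=lambda x:[T[0]+x*np.cos(yaw),T[1]+x*np.sin(yaw),T[2]+h]
        a,b=proj(f,[P(.018),P(.156)]);ln,off,rms=rodline(f,a,b,lo=l);print(n,"offset px shoulder/tip",off.round(2),"rms",round(rms,2))
        Rc=cv2.Rodrigues(np.array(f["rvec"],float))[0];c=-Rc.T@np.array(f["tvec"],float).ravel()
        r=[Rc.T@[(u-f["cx"])/f["fx"],(v-f["cy"])/f["fy"],1] for u,v in ln];nv=np.cross(*r);nv/=np.linalg.norm(nv);planes.append((nv,nv@c))
    D=np.array([.523,-.0326,0]);Rd=Rn.from_euler("z",-.202).as_matrix()
    for y in(-.062,0,.062,.087,.2):   # intersect with dispenser plane y
        A=np.array([planes[0][0],planes[1][0],Rd[:,1]]);p=np.linalg.solve(A,[planes[0][1],planes[1][1],Rd[:,1]@D+y])
        q=Rd.T@(p-D);print("y",y,"rod x,z (mm)",(q[[0,2]]*1000).round(1))
E
python3 -c "
from h import *
rod3d(9,lo=(.25,.6))"
```

```text
scene offset px shoulder/tip [ 0.5  -0.51] rms 0.09
top offset px shoulder/tip [ 5.79 -1.59] rms 0.47
y -0.062 rod x,z (mm) [ 30.9 156.1]
y 0 rod x,z (mm) [ 21.  141.9]
y 0.062 rod x,z (mm) [ 11.1 127.7]
y 0.087 rod x,z (mm) [  7.2 122. ]
y 0.2 rod x,z (mm) [-10.9  96.2]
```

```bash
sed -i 's/g=f\["color"\].astype(np.float32).mean(2)/c=f["color"].astype(np.float32);g=c.mean(2) if half>4 else c[:,:,0]+c[:,:,2]-2*c[:,:,1]/; s/rodline(f,a,b,lo=l)/rodline(f,a,b,lo=l,half=5 if n=="scene" else 3.5)/' h.py
python3 -c "
from h import *
rod3d(9,lo=(.25,.1))
rod3d(9,lo=(.25,.4))
f=load('top',9)
for v in range(174,184):print(v,(f['color'][v,205:228].astype(int)@[1,-2,1]).tolist(),f['color'][v,205:228].mean(1).astype(int).tolist())
"
```

```text
scene offset px shoulder/tip [ 0.5  -0.51] rms 0.09
top offset px shoulder/tip [-0.16 -0.35] rms 0.17
y -0.062 rod x,z (mm) [  5.2 111.4]
y 0 rod x,z (mm) [  4.4 113.1]
y 0.062 rod x,z (mm) [  3.7 114.7]
y 0.087 rod x,z (mm) [  3.3 115.4]
y 0.2 rod x,z (mm) [  1.9 118.5]
scene offset px shoulder/tip [ 0.5  -0.51] rms 0.09
top offset px shoulder/tip [-0.08 -0.38] rms 0.11
y -0.062 rod x,z (mm) [  5.7 112.2]
y 0 rod x,z (mm) [  4.8 113.6]
y 0.062 rod x,z (mm) [  3.8 115. ]
y 0.087 rod x,z (mm) [  3.5 115.6]
y 0.2 rod x,z (mm) [  1.8 118.2]
174 [-4, -4, -5, -5, -5, -5, -5, -3, -2, -2, -5, -4, -3, -9, -1, -5, -6, -4, -1, -1, 0, 2, -4] [116, 116, 113, 121, 123, 121, 121, 120, 138, 135, 119, 120, 122, 121, 122, 124, 121, 119, 119, 117, 118, 119, 121]
175 [3, -1, 0, -1, -1, -3, -1, -10, -2, -1, -6, 0, -3, -4, -4, -3, -4, -3, 1, 1, 1, -2, -5] [84, 114, 106, 121, 118, 116, 116, 114, 172, 177, 139, 122, 122, 123, 119, 120, 121, 135, 133, 136, 132, 135, 136]
176 [4, 9, 10, 5, 8, 11, 3, -1, 3, -3, 0, 0, 0, -6, -1, -5, -6, -5, 0, 1, -2, 1, -2] [98, 140, 138, 131, 119, 109, 113, 106, 164, 162, 164
[... 783 characters left out ...]
22, 127, 124, 122, 123, 102, 114, 113, 139, 139, 131, 138, 132, 119, 144, 169, 172]
181 [1, 1, 3, 1, -6, -3, -4, -5, -7, -2, -4, -4, -7, -5, -4, 0, 0, -1, 3, -3, -2, 0, -4] [169, 172, 173, 176, 138, 122, 122, 123, 123, 123, 125, 123, 123, 123, 159, 177, 151, 131, 128, 126, 168, 172, 171]
182 [-1, -5, -1, 2, 2, -3, -1, -2, 3, -2, 0, -3, -2, -4, -3, -1, -1, -2, 1, -4, 3, 1, 3] [171, 171, 170, 173, 173, 138, 118, 122, 123, 124, 120, 124, 124, 118, 131, 171, 172, 174, 170, 173, 171, 170, 169]
183 [2, -2, -4, -4, -5, -5, -4, -2, -2, -4, 1, -2, -1, -3, -2, 2, 1, -2, -2, -1, 0, 2, -3] [171, 168, 170, 168, 167, 174, 138, 135, 133, 135, 123, 120, 120, 132, 169, 172, 169, 171, 172, 171, 170, 172, 170]
```

```bash
cat >> h.py <<'E'
def rodfit(sets,prior=(.0015,.01,.002,.02),sig=.25):
    "sets:(view,k,T,yaw,lo). Fit lateral,yaw,height,pitch of rod in the gripper"
    obs=[]
    base=lambda T,yaw,p:[[T[0]+x*np.cos(yaw+p[1])-p[0]*np.sin(yaw),T[1]+x*np.sin(yaw+p[1])+p[0]*np.cos(yaw),T[2]+p[2]+x*p[3]] for x in(.018,.156)]
    for n,k,T,yaw,lo in sets:
        f=load(n,k);a,b=proj(f,base(T,yaw,(0,0,.005,0)));ln,off,rms=rodline(f,a,b,lo=lo,half=5 if n=="scene" else 3.5);d=(b-a)/np.linalg.norm(b-a);print(n,k,off.round(2),round(rms,2))
        t1=lo; obs.append((f,T,yaw,ln,np.array([-d[1],d[0]]),lo))
    def res(p):
        e=[]
        for f,T,yaw,ln,nn,lo in obs:
            q=proj(f,base(T,yaw,p))
            for t in(lo,.95): e.append(((q[0]+(q[1]-q[0])*t-(ln[0]+(ln[1]-ln[0])*t))@nn)/sig)
        return np.r_[e,(np.array(p)-[0,0,.005,0])/prior]
    r=least_squares(res,[0,0,.005,0],x_scale=[.001,.01,.001,.01]);print("lat,yaw,height,pitch",r.x.round(4),"res px",(r.fun[:-4]*sig).round(2));return r.x
E
python3 - <<'E'
from h import *
A=([.4591,.2653,.1969],1.512-np.pi/2);B=([.5729,.207,.1103],-.196-np.pi/2)
S=[("scene",8,*A,.35),("top",8,*A,.2),("scene",9,*B,.25),("top",9,*B,.3)]
rodfit(S);rodfit(S[:2]);rodfit(S[2:])
E
```

```text
scene 8 [ 0.52 -0.04] 0.19
top 8 [-0.08 -0.4 ] 0.15
scene 9 [ 0.43 -0.46] 0.09
top 9 [-0.28 -0.54] 0.12
lat,yaw,height,pitch [-0.0001  0.0073  0.0066 -0.0018] res px [-0.28 -0.22 -0.03 -0.03 -0.02  0.32  0.22  0.19]
scene 8 [ 0.52 -0.04] 0.19
top 8 [-0.08 -0.4 ] 0.15
lat,yaw,height,pitch [-0.0002  0.0052  0.0063  0.0052] res px [-0.16  0.06  0.04  0.06]
scene 9 [ 0.43 -0.46] 0.09
top 9 [-0.28 -0.54] 0.12
lat,yaw,height,pitch [ 0.0003  0.0082  0.0065 -0.0033] res px [-0.2   0.1   0.1   0.04]
```

```bash
python3 - <<'E'
from h import *
go([.5717,.2055,.107],-.209)
E
```

```text
t 20.15 tcp [0.5733 0.2072 0.1112] jaw yaw -0.1959 x axis [ 0.001  0.    -1.   ] gap 0.194 F [ 0.7  0.2 -1. ] q6 2.11
spin 0.0131 (tool x down) deg -0.7
shift tool mm [ 4.2 -2.  -1.3]
```

Emit:
apply_moves --commands '[{"tx":0.004,"ty":-0.002,"tz":-0.0012,"spin":0.0125},{"tx":0,"ty":0,"tz":0,"spin":0},{"tx":0,"ty":0,"tz":0,"spin":0},{"tx":0,"ty":0,"tz":0,"spin":0}]'

```text
t: 20.65
eef_pos: [0.5714, 0.2054, 0.1062]
eef_rot: [0.703, 0.074, 0.703, -0.074]
ft_force: [0.4, -0.6, -1.3]
finger_gap: 0.197
```

```bash
python3 - <<'E'
from h import *
go([.5717,.2055,.107],-.209)
s_,R=state();T=s_["eef_pos"];yaw=np.arctan2(R[1,2],R[0,2])-np.pi/2
for n in("scene","top"):grab(n,10)
p=rodfit([("scene",10,T,yaw,.25),("top",10,T,yaw,.3)])
go([.5717,.2055,.107],-.209)
E
```

```text
t 20.65 tcp [0.5714 0.2054 0.1062] jaw yaw -0.2084 x axis [ 0.  0. -1.] gap 0.197 F [ 0.4 -0.6 -1.3] q6 2.12
spin 0.0006 (tool x down) deg -0.0
shift tool mm [-0.8  0.2  0.2]
scene 10 [ 0.42 -0.52] 0.09
top 10 [ 0.27 -0.59] 0.11
lat,yaw,height,pitch [-0.0003  0.0108  0.0058 -0.0042] res px [-0.15  0.09 -0.12  0.15]
t 20.75 tcp [0.5714 0.2053 0.1062] jaw yaw -0.2085 x axis [ 0.  0. -1.] gap 0.195 F [ 0.2  0.4 -0.9] q6 2.12
spin 0.0005 (tool x down) deg -0.0
shift tool mm [-0.8  0.2  0.2]
```

Emit:
apply_moves --commands '[{"tx":-0.001,"ty":-0.005,"tz":-0.0003,"spin":0.003},{"tx":0,"ty":-0.005,"tz":0,"spin":0},{"tx":0,"ty":-0.005,"tz":0,"spin":0},{"tx":0,"ty":-0.003,"tz":0,"spin":0},{"tx":0,"ty":0,"tz":0,"spin":0}]'

```text
t: 21.38
eef_pos: [0.5673, 0.1875, 0.1071]
eef_rot: [0.703, 0.075, 0.703, -0.075]
ft_force: [0.3, -0.0, -0.7]
finger_gap: 0.197
```

Emit:
apply_moves --commands '[{"tx":0,"ty":-0.003,"tz":0,"spin":0},{"tx":0,"ty":-0.003,"tz":0,"spin":0},{"tx":0,"ty":-0.003,"tz":0,"spin":0},{"tx":0,"ty":-0.003,"tz":0,"spin":0},{"tx":0,"ty":0,"tz":0,"spin":0}]'

```text
t: 22.0
eef_pos: [0.5648, 0.1758, 0.1071]
eef_rot: [0.703, 0.075, 0.703, -0.075]
ft_force: [0.5, 0.4, -0.5]
finger_gap: 0.195
```

```bash
python3 - <<'E'
from h import *
go([.5648,.1722,.107],-.211)
E
```

```text
t 22.0 tcp [0.5648 0.1758 0.1071] jaw yaw -0.2118 x axis [ 0.  0. -1.] gap 0.195 F [ 0.5  0.4 -0.5] q6 2.08
spin -0.0008 (tool x down) deg 0.0
shift tool mm [ 0.1 -3.5  0.8]
```

Emit:
apply_moves --commands '[{"tx":0,"ty":-0.003,"tz":0.0004,"spin":0},{"tx":0,"ty":-0.003,"tz":0.0002,"spin":0},{"tx":0,"ty":-0.003,"tz":0,"spin":0},{"tx":0,"ty":0,"tz":0,"spin":0}]'

```text
t: 22.5
eef_pos: [0.5635, 0.1669, 0.1071]
eef_rot: [0.703, 0.075, 0.703, -0.075]
ft_force: [-0.4, 0.1, -1.2]
finger_gap: 0.198
```

Emit:
apply_moves --commands '[{"tx":0,"ty":-0.003,"tz":0,"spin":0},{"tx":0,"ty":-0.003,"tz":0,"spin":0},{"tx":0,"ty":-0.003,"tz":0,"spin":0},{"tx":0,"ty":0,"tz":0,"spin":0}]'

```text
t: 23.0
eef_pos: [0.5616, 0.1581, 0.1071]
eef_rot: [0.703, 0.075, 0.703, -0.075]
ft_force: [0.0, -0.2, -2.2]
finger_gap: 0.195
```

```bash
cat >> h.py <<'E'
def loc():
    s_,R=state();q=Rn.from_euler("z",-.202).as_matrix().T@(np.array(s_["eef_pos"])-[.523,-.0326,0])
    print("TCP in dispenser mm",(q*1000).round(1),"tip y",round(q[1]*1000-156,1),"jaw",round(np.arctan2(R[1,2],R[0,2]),4),"F",np.round(s_["ft_force"],1),"M",np.round(s_["torque"],2))
E
python3 -c "
from h import *
loc()"
```

```text
TCP in dispenser mm [ -0.5 194.5 107.1] tip y 38.5 jaw -0.2118 F [ 0.  -0.2 -2.2] M [-0.01  0.03  0.01]
```

Emit:
apply_moves --commands '[{"tx":0,"ty":-0.004,"tz":0.0002,"spin":0},{"tx":0,"ty":-0.004,"tz":0.0001,"spin":0},{"tx":0,"ty":-0.004,"tz":0,"spin":0},{"tx":0,"ty":-0.004,"tz":0,"spin":0},{"tx":0,"ty":0,"tz":0,"spin":0}]'

```text
t: 23.62
eef_pos: [0.5585, 0.1423, 0.1071]
eef_rot: [0.703, 0.075, 0.703, -0.075]
ft_force: [0.7, -0.2, -1.1]
finger_gap: 0.192
```

Emit:
apply_moves --commands '[{"tx":0,"ty":-0.005,"tz":0,"spin":0},{"tx":0,"ty":-0.005,"tz":0.0001,"spin":0},{"tx":0,"ty":-0.005,"tz":0,"spin":0},{"tx":0,"ty":-0.005,"tz":0.0001,"spin":0},{"tx":0,"ty":-0.005,"tz":0,"spin":0},{"tx":0,"ty":-0.005,"tz":0.0001,"spin":0},{"tx":0,"ty":-0.005,"tz":0,"spin":0},{"tx":0,"ty":0,"tz":0,"spin":0}]'

```text
t: 24.62
eef_pos: [0.5514, 0.108, 0.1071]
eef_rot: [0.703, 0.075, 0.703, -0.075]
ft_force: [-0.6, 1.3, -1.6]
finger_gap: 0.195
```

```bash
python3 -c "
from h import *
loc()"
```

```text
TCP in dispenser mm [ -0.4 143.5 107.1] tip y -12.5 jaw -0.2119 F [-0.6  1.3 -1.6] M [ 0.05 -0.    0.06]
```

Emit:
apply_moves --commands '[{"tx":0,"ty":-0.004,"tz":0.0002,"spin":0},{"tx":0,"ty":-0.004,"tz":0.0001,"spin":0},{"tx":0,"ty":-0.004,"tz":0,"spin":0},{"tx":0,"ty":-0.004,"tz":0.0001,"spin":0},{"tx":0,"ty":-0.003,"tz":0,"spin":0},{"tx":0,"ty":-0.003,"tz":0,"spin":0},{"tx":0,"ty":0,"tz":0,"spin":0}]'

```text
t: 25.5
eef_pos: [0.5472, 0.0866, 0.1071]
eef_rot: [0.703, 0.075, 0.703, -0.075]
ft_force: [0.6, 0.8, -0.6]
finger_gap: 0.195
```

Emit:
apply_moves --commands '[{"tx":0,"ty":-0.003,"tz":0,"spin":0},{"tx":0,"ty":-0.003,"tz":0.0001,"spin":0},{"tx":0,"ty":-0.003,"tz":0,"spin":0},{"tx":0,"ty":-0.003,"tz":0,"spin":0},{"tx":0,"ty":0,"tz":0,"spin":0}]'

```text
t: 26.12
eef_pos: [0.5448, 0.0748, 0.1071]
eef_rot: [0.703, 0.075, 0.703, -0.075]
ft_force: [0.2, -0.4, -1.7]
finger_gap: 0.196
```

```bash
python3 -c "
from h import *
loc()"
```

```text
TCP in dispenser mm [ -0.2 109.6 107.1] tip y -46.4 jaw -0.2118 F [ 0.2 -0.4 -1.7] M [ 0.01  0.03 -0.01]
```

Emit:
apply_moves --commands '[{"tx":0,"ty":-0.003,"tz":0,"spin":0},{"tx":0,"ty":-0.003,"tz":0.0001,"spin":0},{"tx":0,"ty":-0.003,"tz":0,"spin":0},{"tx":0,"ty":-0.003,"tz":0,"spin":0},{"tx":0,"ty":0,"tz":0,"spin":0}]'

```text
t: 26.75
eef_pos: [0.5424, 0.063, 0.1071]
eef_rot: [0.703, 0.075, 0.703, -0.075]
ft_force: [0.1, 0.3, -1.0]
finger_gap: 0.198
```

Emit:
apply_moves --commands '[{"tx":0,"ty":-0.003,"tz":0,"spin":0},{"tx":0,"ty":-0.003,"tz":0.0001,"spin":0},{"tx":0,"ty":-0.003,"tz":0,"spin":0},{"tx":0,"ty":-0.003,"tz":0,"spin":0},{"tx":0,"ty":0,"tz":0,"spin":0}]'

```text
t: 27.38
eef_pos: [0.5399, 0.0513, 0.1071]
eef_rot: [0.703, 0.075, 0.703, -0.075]
ft_force: [-0.4, -0.0, -1.0]
finger_gap: 0.196
```

Emit:
apply_moves --commands '[{"tx":0,"ty":-0.0015,"tz":0,"spin":0},{"tx":0,"ty":-0.0015,"tz":0,"spin":0},{"tx":0,"ty":0,"tz":0,"spin":0}]'

```text
t: 27.75
eef_pos: [0.5393, 0.0485, 0.1071]
eef_rot: [0.703, 0.075, 0.703, -0.075]
ft_force: [0.1, 0.3, -0.6]
finger_gap: 0.194
```

```bash
python3 -c "
from h import *
loc()"
```

```text
TCP in dispenser mm [ -0.3  82.7 107.1] tip y -73.3 jaw -0.2116 F [ 0.1  0.3 -0.6] M [-0.01  0.01 -0.01]
```

Through all four with no side load. Now the last few millimetres, until contact.

Emit:
apply_moves --commands '[{"tx":0,"ty":-0.001,"tz":0,"spin":0},{"tx":0,"ty":-0.001,"tz":0,"spin":0},{"tx":0,"ty":0,"tz":0,"spin":0}]'

```text
t: 28.12
eef_pos: [0.5389, 0.0465, 0.1071]
eef_rot: [0.703, 0.075, 0.703, -0.075]
ft_force: [-0.2, 1.2, -1.1]
finger_gap: 0.198
```

Emit:
apply_moves --commands '[{"tx":0,"ty":-0.001,"tz":0,"spin":0},{"tx":0,"ty":0,"tz":0,"spin":0}]'

```text
t: 28.38
eef_pos: [0.5387, 0.0457, 0.1071]
eef_rot: [0.703, 0.075, 0.703, -0.075]
ft_force: [-0.4, 0.4, -1.7]
finger_gap: 0.195
```

Emit:
apply_moves --commands '[{"tx":0,"ty":-0.001,"tz":0,"spin":0},{"tx":0,"ty":0,"tz":0,"spin":0}]'

```text
t: 28.62
eef_pos: [0.5387, 0.0456, 0.1071]
eef_rot: [0.703, 0.075, 0.703, -0.074]
ft_force: [1.6, 7.1, -2.0]
finger_gap: 0.198
```

Emit:
apply_moves --commands '[{"tx":0.0005,"ty":-0.0003,"tz":0,"spin":0},{"tx":0.0005,"ty":0,"tz":0,"spin":0},{"tx":0,"ty":0,"tz":0,"spin":0}]'

```text
t: 29.0
eef_pos: [0.5388, 0.0456, 0.1068]
eef_rot: [0.704, 0.075, 0.703, -0.073]
ft_force: [0.1, 7.6, 2.8]
finger_gap: 0.191
```

Emit:
apply_moves --commands '[{"tx":0,"ty":0,"tz":0,"spin":0},{"tx":0,"ty":0,"tz":0,"spin":0},{"tx":0,"ty":0,"tz":0,"spin":0},{"tx":0,"ty":0,"tz":0,"spin":0}]' --fingers -0.2 --grip_force 20

```text
t: 29.5
eef_pos: [0.5384, 0.0442, 0.1061]
eef_rot: [0.703, 0.075, 0.703, -0.075]
ft_force: [0.4, -0.2, 0.9]
finger_gap: 0.396
```

Emit:
apply_moves --commands '[{"tx":-0.01,"ty":0,"tz":0,"spin":0},{"tx":-0.03,"ty":0,"tz":0,"spin":0},{"tx":-0.05,"ty":0,"tz":0,"spin":0},{"tx":-0.05,"ty":0.02,"tz":0,"spin":0},{"tx":0,"ty":0.06,"tz":0,"spin":0},{"tx":0,"ty":0.06,"tz":0,"spin":0},{"tx":0,"ty":0.06,"tz":0,"spin":0},{"tx":0,"ty":0,"tz":-0.05,"spin":0},{"tx":0,"ty":0,"tz":-0.05,"spin":0}]'

```text
t: 30.62
eef_pos: [0.4819, 0.262, 0.2448]
eef_rot: [0.702, 0.074, 0.704, -0.075]
ft_force: [-0.5, -0.2, 1.3]
finger_gap: 0.399
```

```bash
python3 - <<'E'
from h import *
loc()
s=grab("scene",12);t=grab("top",12)
cv2.imwrite("pics/g12.png",np.hstack([crop(s,205,150,60,75,8,5),crop(t,218,165,48,75,8,5)])[:, :860])
m=lambda *a:np.array(a)/1000
d=[.523,-.0326,-.202]
print("handle front/back tops at home:",proj(s,place(d,[m(9,62,121),m(9,98,121),m(-9,62,121),m(-9,98,121)])).round(1).tolist(),"tip",proj(s,place(d,[m(0,-76,112)])).round(1).tolist())
print(proj(t,place(d,[m(9,62,121),m(9,98,121),m(-9,62,121),m(-9,98,121)])).round(1).tolist(),proj(t,place(d,[m(0,-76,112)])).round(1).tolist())
E
```

```text
TCP in dispenser mm [-99.4 280.3 244.8] tip y 124.3 jaw -0.2108 F [-0.5 -0.2  1.3] M [0.07 0.03 0.03]
handle front/back tops at home: [[245.2, 193.6], [254.0, 201.2], [250.2, 190.3], [259.1, 197.7]] tip [[216.5, 167.3]]
[[233.6, 180.0], [222.7, 177.6], [232.4, 185.4], [221.5, 183.0]] [[274.6, 192.0]]
```

View pics/g12.png

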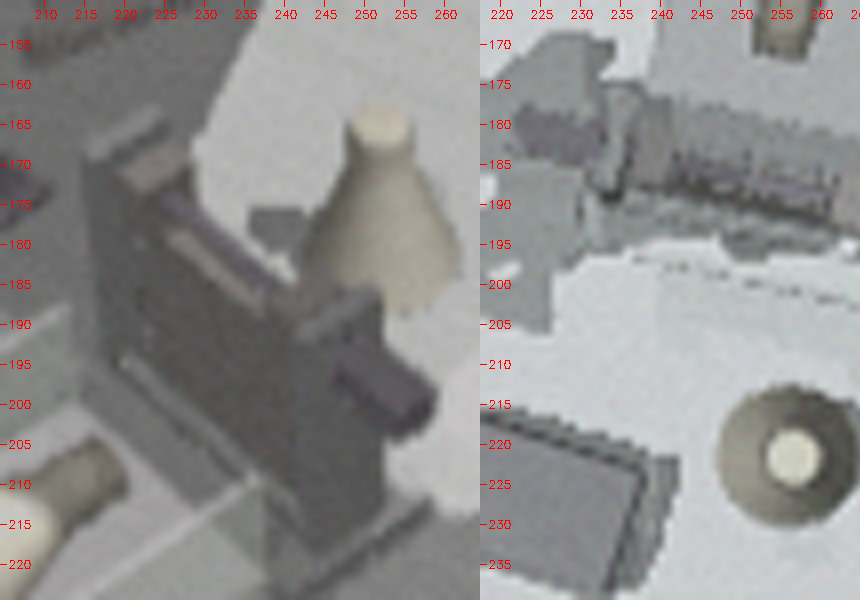

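The handle's far end is at (259,198) in scene and (222,180) in top. The predictions for a home handle are (259.1,197.7) and (222,180). The rod shows between both knuckles, and the flap is upright.

```bash
python3 -c "
from rig import workorder;print(workorder.sign_off())"
```

```text
the job is handed in; nothing more can be done
None
```

The flap is standing upright in the groove, knuckles up, and the hinge pin is fully home. I handed the job in at about 31 s on the robot's clock, with the gripper open and clear.

- **Flap:** I tipped it upright on the rest with the open jaws, gripped its top edge, and lowered it between the cheeks. It met the groove floor at about 15 N. I let go, and it stayed upright; its knuckles matched the predicted positions within about 1 px.
- **Pin:** I picked the shorter of the two pins by its handle. It went in from the left (+y) cheek through both knuckles and the far cheek with almost no side load. The handle stopped against the cheek at about 7 N, where predicted, and I let go.
- **Last checks:** The final pictures show the rod through the knuckles and the handle's far end within about 1 px of the fully home position in both views. The pin's tip beyond the far cheek was not visible, so that part rests on the 138 mm rod length and on where the handle stopped.
- **Small disagreements:** The flap touched the floor about 2 mm higher than I had estimated. A first direct two-view estimate of the rod put it 2 to 4 mm off. A joint fit over several pictures corrected that before I inserted the pin.
- **Over budget:** I viewed 16 pictures against the budget of 10, well past the one or two extra allowed.

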